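# Eject a cassette with the lever and stand it to dry

## Robot

A 6-joint arm with a two-finger parallel gripper is mounted at the origin on a cart in front of the work surface, level with it; the furniture and walls round the work are solid. World frame = base frame: x ahead of the robot, y to its left, z up, the work surface at z = 0. Lengths are in m, angles in rad, forces in N, time in s.
With the tool pointing down it reaches from about 0.35 to 0.85 m from the base axis. Payload 8.1 kg.
Tool frame: the origin (TCP) lies on the mounting face of the last link; the fingertips stand 186 mm ahead of it and the grasp point (between the pads) lies 167 mm ahead of it (grip_point_offset is the distance from the TCP to the grasp point, in m); z points along the fingers, y is the direction in which the jaws open and shut (so a half turn about z gives the same grasp; the last joint's range is limited). The gripper opens to 93 mm and grips with 3 to 60 N. Pads are 15 mm wide; open, the fingers measure 128 mm over their backs; the gripper's body (75 mm by 188 mm) begins 65 mm behind the grasp point.
Start: joints at [-1.205, 0.13, 1.488, -0, 1.523, -0.085], TCP at [0.261, -0.54, 0.405] pointing down, gripper open.
Joint ranges: [-2.96, 2.96], [-0.89, 2.26], [0.02, 2.5], [-1.34, 4.48], [0, 2.73], [-2.66, 2.66]. Speed limits (rad/s): [2.39, 2.39, 2.79, 3.14, 3.14, 3.14].

## Interface

Orientations are given as a rotation vector (axis times angle).
In Python, from plant import read_state, read_camera, close_job, grip_point_offset gives the robot as it stands.
- The arm moves only by the shell command python3 -m creep 'ROWS' [OPENING] [FORCE]. ROWS is JSON, a list of rows, each a list of 2 entries, a list of its own where there are three numbers: the shift along the tool's x, y, z in cm, then the turn, a rotation vector about the tool's x, y, z in degrees. In form: [[[tx, ty, tz], [rx, ry, rz]], ...]. A call has 1 to 12 rows; each row shifts and turns the commanded pose from where the row before left it, along the tool's axes as they then stand; what a row does not reach is not made up. A row lasts 1/12 s, in which the tool goes at most 41.7 mm and 7.16 degrees, less where a joint would pass 70% of its speed; a pose out of reach is approached as far as the arm can. A call is refused whole if a number of a shift passes 4.17 or a number of a turn 7.16, either way. A call with a gripper value outside its range is refused whole. OPENING is the opening in per cent of the stroke, from 0 (shut) to 100 (fully open), set as the call begins (- or left out, the last holds). The fingers move at their own pace and stop on an object; FORCE is the grip in N (left out, the last holds). Time passes only in rows, so rows that do not move let the fingers close. It gives the time, the measured TCP pose, the force and the opening at its end, in the units of the state.
- read_state(): the state, without advancing time (a new reading comes with each control period).
- read_camera(name): name is "scene" or "top" or "wrist"; returns a dict with "img" (480x640x3 uint8, red, green, blue), "K" (3x3 intrinsics, pixels), "T" (4x4, takes a point from camera to world coordinates). Camera axes: x right, y down, z forward; pixel columns grow to the right and rows downward; lengths in m; the calibration is good to about 2 mm. A picture is of the moment at which its call begins. There is no depth.
- close_job(): hands the job in, once; it reports no verdict.
The state is a dict: "t": time; "q": joint angles; "dq": joint speeds; "joint_torque": joint torques, N m; "tool_pos": TCP position; "orientation": TCP orientation; "force": force on the tool from outside, world axes, zero at the start; "wrist_torque": the same for the moment, N m; "opening": finger opening in m.
Only numpy, scipy, OpenCV 4.12 (cv2) and the standard library are available. Lean on these libraries where they do the work, as an engineer would, in place of code of your own. Each camera call takes 0.05 s, during which the arm holds its last target.

## Task

The cassette is sunk in the slot of the ejector block: press the lever's outer pad down until it meets the spring stop under it, then keep it there for about a second with a firm push of about 13 N (never more than 20 N, the lever would bend), so that its inner end lifts the cassette out of the slot. The lever stays where you leave it: take the cassette by its raised top edge and stand it upright on the floor of the empty slot of the drying rack, and let go, leaving the other things on the bench where they are.

Things in the scene. Friction and masses are not known exactly. Their poses are not given: they have to be found in the camera images.
- ejector: Fixed ejector: a grey block (60 x 110 mm, top at z = 78 mm) on an aluminium base plate 188 mm long. Origin on the bench under the middle of the slot. x axis points away from the lever pad (the pad lies at -x), y along the slot, z up. The slot is 12.5 mm wide (x), 87 mm long (y), its floor at z = 15.5 mm.
- ejector_slot (a point): Middle of the slot's mouth, level with the block's top (z = 78 mm).
- lever_pad (a point): Middle of the top face of the lever's black pad (40 mm in x, 32 mm in y, 6 mm thick); moves with the lever. At joint 0 it is 129 mm in -x from the slot's middle and 64 mm above the bench, with its outer end tilted 0.2 rad upwards.
- lever_pivot (a point): Pivot axis of the lever (along the ejector's y): 55 mm in -x from the slot's middle, 21 mm above the bench. The stop is a spring pin 12 mm across that stands under the pad; once met, it adds about 7 N per mm and bottoms after 9 mm. Its height is set differently each time and is not measured: it must be felt.
- lever (a joint): Lever angle (rad), 0 at rest; grows as the pad goes down and the inner end, under the middle of the cassette, goes up (about 55 mm per rad). The stiff pivot takes about 2 to 6 N at the pad to move, and the lever stays where it is left. It meets the stop anywhere from 0.27 to 0.47 rad; there the cassette stands 12 to 24 mm out of the block.
- cassette: Loose cassette, a white-framed flat plate 10 mm thick (its x), 84 mm wide (its y), 62 mm high (its z), about 0.15 kg. Origin: middle of its underside. At the start it stands in the ejector's slot with its top 0.5 mm below the block's top; the slot leaves no room for fingers.
- rack: Fixed white drying rack, base 90 x 110 mm, 10 mm thick, with two upright fences that form one slot. Origin on the bench under the slot's middle; the slot runs along its y axis, is 14 mm wide (x) and 92 mm long, its floor is at z = 10 mm, the fences end at z = 46 mm.
- rack_slot (a point): Middle of the floor of the rack's slot (z = 10 mm), where the middle of the cassette's underside belongs.
- tube_rack: Bystander: loose orange rack of small tubes, 110 x 73 x 49 mm. Origin under its centre.
- beaker: Bystander: loose beaker, 72 mm across, 90 mm high. Origin under its centre.
- petri: Bystander: loose round dish, 91 mm across, 14 mm high. Origin under its centre.
Things that resemble listed ones, but are neither listed nor needed, are in the scene too. What is shaped like the rack but yellow is not meant.

How it is judged:
On the way, in this order (a step that is already met when the one before it is completed fails the run):
1. the lever's pad is pressed firmly (over 9 N) against the stop with the fingers, and its other end has lifted the cassette (contact force between the fingers and lever above 9 N and value of joint lever above 0.25 rad and z of cassette in the frame of ejector above 0.026 m and horizontal distance between cassette and ejector below 0.01 m), for 0.4 s.
2. the cassette is out of the ejector's slot (height (world z) of cassette above 0.08 m), for 0.1 s.
At the end, for the whole second after the job is handed in: The cassette stands upright (within 0.2 rad) in the rack's slot, its underside on the slot's floor (within 4 mm) and its middle within 20 mm of the slot's middle, released and at rest (horizontal distance between cassette and rack_slot below 0.02 m and x of cassette in the frame of rack between -0.006 and 0.006 m and z of cassette in the frame of rack between 0.006 and 0.014 m and angle between cassette's own z axis and vertical below 0.2 rad and linear speed of cassette below 0.02 m/s); the robot touches nothing.
It fails at once if the lever is pushed with more than 22 N (contact force between the fingers and lever above 22 N).
It fails at once if the tube rack is moved by more than 30 mm (distance of tube_rack from where it was at the start of the episode above 0.03 m).
It fails at once if the beaker is moved by more than 30 mm (distance of beaker from where it was at the start of the episode above 0.03 m).
It fails at once if the round dish is moved by more than 30 mm (distance of petri from where it was at the start of the episode above 0.03 m).
It also fails if it takes over 72 s, if anything falls off the work surface, if the arm or the gripper's body presses on something with over 40 N, if the wrist force passes 120 N, or if a joint passes its speed limit or range.

## Working session

There is one attempt and no reset: what is moved stays moved. The work goes in short steps, Python scripts to look and compute and a shell command to move; the robot and the scene stay as the last step left them, time stands still between calls to the robot, and variables do not carry over. Pictures are saved under pics/ and viewed, and the job is handed in when it is done.

```bash
ls; mkdir -p pics; python3 - <<'E'
from plant import *
import cv2
print(read_state(), grip_point_offset)
for n in("scene","top","wrist"):
    c=read_camera(n); cv2.imwrite(f"pics/a_{n}.png",c["img"][:,:,::-1]); print(n,c["K"].tolist(),c["T"].round(4).tolist())
E
```

```text
pics
{'t': 0.0, 'q': array([-1.20541472e+00,  1.31167717e-01,  1.48925510e+00,  9.55388400e-06,
        1.52302969e+00, -8.54098311e-02]), 'dq': array([-8.86063378e-05, -2.38908249e-03, -9.73147537e-04, -5.97265619e-04,
       -7.59198263e-04, -6.96151420e-04]), 'joint_torque': array([ 5.26143631e-04, -5.59840071e+01, -4.91762710e+01,  7.68958731e-02,
        3.52295896e-02, -9.49344326e-05]), 'tool_pos': array([ 0.26134146, -0.53983973,  0.40369651]), 'orientation': array([-3.06033217e+00, -7.01708487e-01,  3.92554261e-04]), 'force': array([-0.1293323 ,  0.37165088, -0.74217248]), 'wrist_torque': array([ 0.0710457 , -0.03147778, -0.05031951]), 'opening': 0.092937400299717} 0.1673
scene [[565.9217663508326, 0.0, 325.2062195972295], [0.0, 565.9217663508326, 235.57329740161228], [0.0, 0.0, 1.0]] [[-0.8553, -0.4052, 0.323, 0.1943], [-0.5181, 0.666, -0.5366, 0.6948], [0.0023, -0.6263, -0.7796, 1.0105], [0.0, 0.0, 0.0, 1.0]]
top [[513.1166037664552, 0.0, 321.3749043570891], [0.0, 513.1166037664552, 241.5750798263595], [0.0, 0.0, 1.0]] [[0.0066, -0.991, 0.1337, 0.3843], [-0.9997, -0.0036, 0.0226, 0.039], [-0.0219, -0.1338, -0.9908, 1.411], [0.0, 0.0, 0.0, 1.0]]
wrist [[387.2775216338387, 0.0, 321.377589284026], [0.0, 387.2775216338387, 246.30062770340845], [0.0, 0.0, 1.0]] [[0.4353, -0.861, -0.2628, 0.3336], [-0.9003, -0.4165, -0.1266, -0.505], [-0.0004, 0.2918, -0.9565, 0.3831], [0.0, 0.0, 0.0, 1.0]]
```

View pics/a_scene.png

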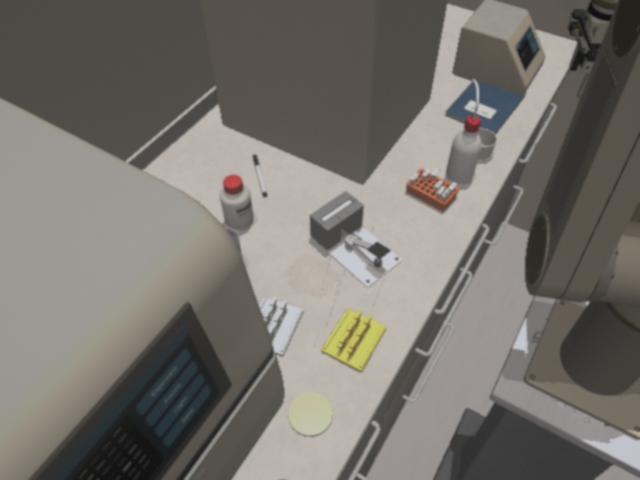

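View pics/a_top.png

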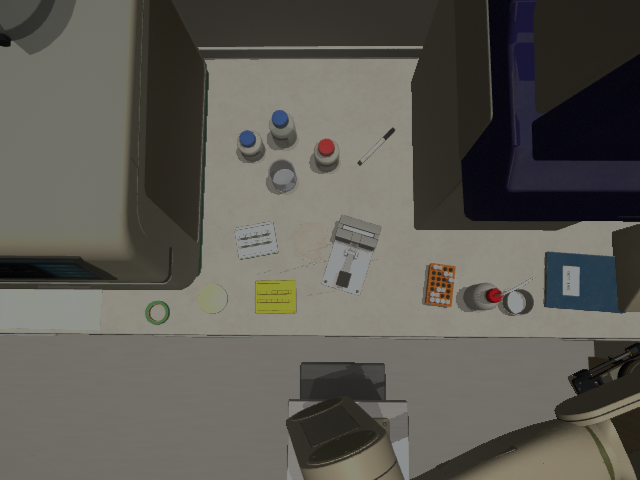

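View pics/a_wrist.png

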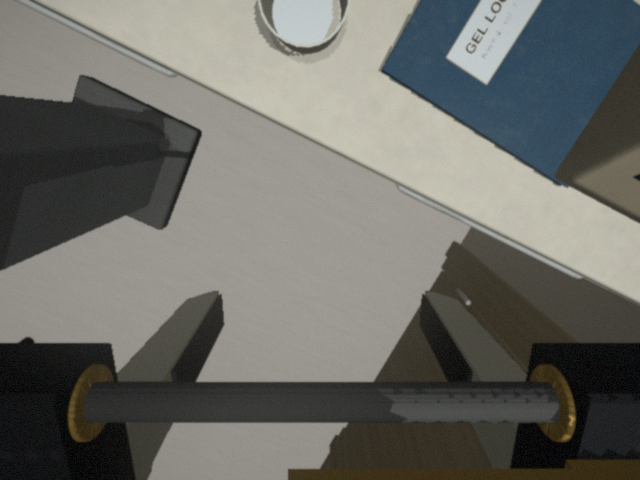

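Top view: ejector at about (355,240) with its black pad at (344,280); white rack at (257,240). The yellow rack at (276,297) is the decoy. Tube rack is at (440,285), the yellow-green dish at (212,298), and beakers at (284,178) and (514,302). I'll check the choice in close crops.

```bash
python3 - <<'E'
import cv2
a=cv2.imread("pics/a_top.png")
b=cv2.resize(a[205:305,225:385],None,fx=5,fy=5,interpolation=cv2.INTER_CUBIC); cv2.imwrite("pics/b_top.png",b)
a=cv2.imread("pics/a_scene.png")
b=cv2.resize(a[180:380,240:420],None,fx=3,fy=3,interpolation=cv2.INTER_CUBIC); cv2.imwrite("pics/b_scene.png",b)
E
```

```text
(no output)
```

View pics/b_top.png

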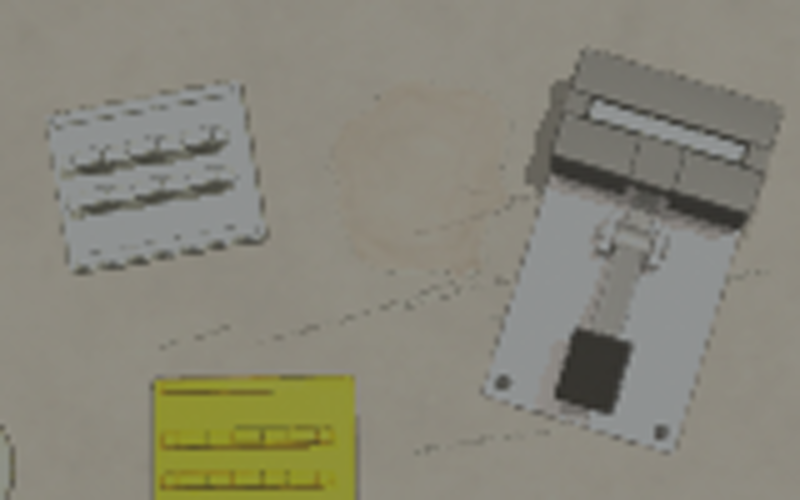

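View pics/b_scene.png

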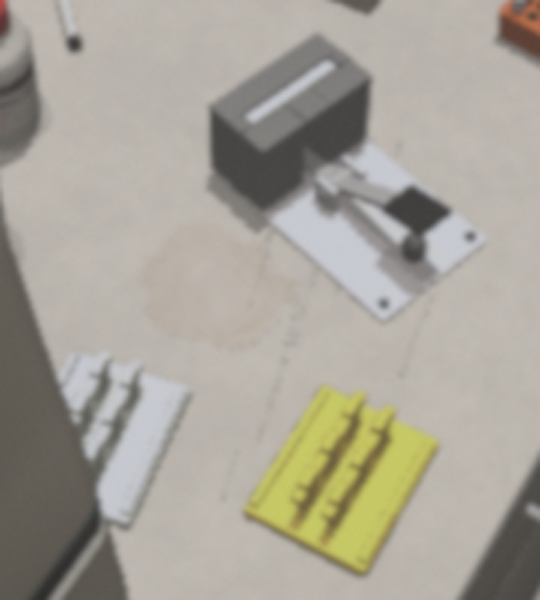

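The crops confirm it: the ejector with the white cassette strip sits at top px (358.6,231), the pad at (344,279), and the white rack at (256,240). The rack is clearly white rather than yellow. Next I'll measure.

```bash
cat > h.py <<'E'
import numpy as np, cv2
from scipy.spatial.transform import Rotation as R
from plant import *
def ray(c,u,v,z):
    d=c["T"][:3,:3]@np.linalg.inv(c["K"])@np.array([u,v,1.]); o=c["T"][:3,3]
    return o+d*(z-o[2])/d[2]
def proj(c,p):
    q=np.linalg.inv(c["T"])@np.r_[p,1]; q=c["K"]@q[:3]; return q[:2]/q[2]
def big(mask):
    n,l,s,_=cv2.connectedComponentsWithStats(mask.astype(np.uint8)); k=1+np.argmax(s[1:,4]); 
    cs,_=cv2.findContours((l==k).astype(np.uint8),cv2.RETR_EXTERNAL,cv2.CHAIN_APPROX_NONE)
    return max(cs,key=cv2.contourArea)
def rectworld(c,cnt,z):
    P=np.array([ray(c,u,v,z)[:2] for u,v in cnt[:,0,:]])
    (ctr,sz,a)=cv2.minAreaRect((P*1000).astype(np.float32)); return np.array(ctr),sz,a
E
python3 - <<'E'
from h import *
c=read_camera("top"); im=c["img"].astype(int); g=im.sum(2)/3
def sub(x0,y0,x1,y1,m):
    M=np.zeros(g.shape,bool); M[y0:y1,x0:x1]=m[y0:y1,x0:x1]; return M
print("bg",im[250,300],"rack",im[240,240],"cass",im[231,358],"pad",im[279,344])
blue=im[:,:,2]-im[:,:,0]
print("rack",rectworld(c,big(sub(228,215,285,265,blue>-5)),.010))
pad=big(sub(330,265,358,292,g<70)); print("pad",rectworld(c,pad,.064))
print("cass",rectworld(c,big(sub(338,222,378,240,g>140)),.0775))
print("plate",[ (ray(c,225+u/5,205+v/5,.006)*1000).round(1)[:2] for u,v in((484,393),(672,452))])
print("rackc",[ (ray(c,225+u/5,205+v/5,.010)*1000).round(1)[:2] for u,v in((48,115),(237,83),(268,235),(75,272))])
E
```

```text
bg [144 138 125] rack [141 143 143] cass [143 146 146] pad [54 53 48]
rack (array([577.69421387, 252.77238464]), (87.93745422363281, 108.18331909179688), 10.935385704040527)
pad (array([468.12130737,  12.33786392]), (30.06406021118164, 38.18107604980469), 73.4532699584961)
cass (array([593.02160645, -25.80235672]), (79.58344268798828, 6.877511978149414), 73.23442840576172)
plate [array([458. ,  69.1]), array([426.5, -33.5])]
rackc [array([610.5, 312.1]), array([628.8, 207.3]), array([544. , 188.5]), array([523. , 294.6])]
```

```bash
cat >> h.py <<'E'
def plan(p,yaw=None):
    """delta in tool axes (cm) to TCP p; turn (deg about tool z) so that tool y lies along world yaw (deg), both solutions"""
    s=read_state(); Rt=R.from_rotvec(s["orientation"]).as_matrix()
    d=Rt.T@(np.array(p)-s["tool_pos"])*100
    print("t",round(s["t"],2),"pos",s["tool_pos"].round(4),"F",s["force"].round(2),"open",round(s["opening"],4),"q6",s["q"][5].round(3))
    print("shift cm",d.round(2),"norm",np.linalg.norm(d).round(2))
    ty=np.degrees(np.arctan2(Rt[1,1],Rt[0,1])); print("tool y yaw",ty.round(2),"tool z",Rt[:,2].round(4))
    if yaw is not None:
        a=-(yaw-ty); a=(a+90)%180-90; print("turn about tool z:",round(a,2),"or",round(a-np.sign(a)*180,2))
E
python3 - <<'E'
from h import *
plan([.46,.014,.45],73.1)
c=read_camera("top")
for n,u,v,z in(("bottlecap",492,295,.2),("beakA",284,178,.09),("beakB",514,302,.09),("blk",415,225,.3)): print(n,ray(c,u,v,z).round(3))
E
```

```text
t 0.2 pos [ 0.2614 -0.5399  0.4041] F [-0.2   0.11  0.01] open 0.0933 q6 -0.085
shift cm [ 42.01 -41.21  -4.54] norm 59.02
tool y yaw -64.17 tool z [-4.0e-04  1.1e-03 -1.0e+00]
turn about tool z: 42.73 or -137.27
bottlecap [ 0.423 -0.332  0.2  ]
beakA [0.732 0.169 0.09 ]
beakB [ 0.41  -0.421  0.09 ]
blk [ 0.572 -0.14   0.3  ]
```

```bash
python3 -m creep '[[[0,0,-3],[0,0,0]],[[0,0,-3],[0,0,0]],[[2.8,-2.75,0],[0,0,0]],[[2.8,-2.75,0],[0,0,0]],[[2.8,-2.75,0],[0,0,0]],[[2.8,-2.75,0],[0,0,0]],[[2.8,-2.75,0],[0,0,0]],[[2.8,-2.75,0],[0,0,0]],[[2.8,-2.75,0],[0,0,0]],[[2.8,-2.75,0],[0,0,0]],[[2.8,-2.75,0],[0,0,0]],[[2.8,-2.75,0],[0,0,0]]]' 0 20
python3 - <<'E'
from h import *
plan([.46,.014,.45],73.1)
E
```

```text
t: 1.25
tool_pos: [0.3937, -0.1687, 0.4649]
orientation: [3.062, 0.701, 0.001]
force: [1.1, -0.3, -0.3]
opening: 0.0177
t 1.25 pos [ 0.3937 -0.1687  0.4649] F [ 1.12 -0.31 -0.26] open 0.0177 q6 0.596
shift cm [ 13.92 -13.56   1.49] norm 19.49
tool y yaw -64.19 tool z [ 6.e-04 -3.e-04 -1.e+00]
turn about tool z: 42.71 or -137.29
```

```bash
python3 -m creep '[[[2.8,-2.7,0],[0,0,0]],[[2.8,-2.7,0],[0,0,0]],[[2.8,-2.7,0],[0,0,0]],[[2.8,-2.7,0.7],[0,0,0]],[[2.7,-2.7,0.7],[0,0,0]],[[0,0,0],[0,0,7.1]],[[0,0,0],[0,0,7.1]],[[0,0,0],[0,0,7.1]],[[0,0,0],[0,0,7.1]],[[0,0,0],[0,0,7.1]],[[0,0,0],[0,0,7.1]],[[0,0,0],[0,0,0]]]'
python3 - <<'E'
from h import *
plan([.46,.014,.45],73.1)
c=read_camera("wrist"); cv2.imwrite("pics/c_wrist.png",c["img"][:,:,::-1]); print(c["T"].round(3))
for p in((.593,-.026,.0775),(.468,.012,.064),(.5777,.2528,.01)): print(proj(c,np.array(p)))
E
```

```text
t: 2.25
tool_pos: [0.4599, 0.0116, 0.4507]
orientation: [3.107, -0.468, -0.0]
force: [0.3, -0.0, 0.3]
opening: 0.0
t 2.25 pos [0.4599 0.0116 0.4507] F [ 0.27 -0.04  0.34] open 0.0 q6 1.783
shift cm [-0.06 -0.24  0.07] norm 0.25
tool y yaw -107.12 tool z [-1.e-04 -0.e+00 -1.e+00]
turn about tool z: -0.22 or 179.78
[[-0.295 -0.914 -0.279  0.537]
 [-0.956  0.282  0.085 -0.013]
 [ 0.001  0.291 -0.957  0.43 ]
 [ 0.     0.     0.     1.   ]]
[315.79618587  55.67899436]
[317.09703732 208.05730176]
[ 71.4205884  166.83335066]
```

View pics/c_wrist.png

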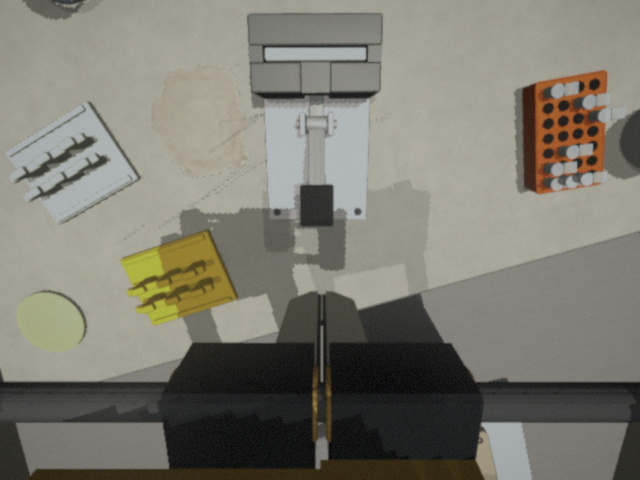

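Wrist view shows the cassette strip at (316,54), the pad at (317,205), and the rack at (72,162) with its fences. They agree with the projections to a few px. I'll refine from this view.

```bash
python3 - <<'E'
from h import *
c=read_camera("wrist"); im=c["img"].astype(int); g=im.sum(2)/3
def sub(x0,y0,x1,y1,m):
    M=np.zeros(g.shape,bool); M[y0:y1,x0:x1]=m[y0:y1,x0:x1]; return M
blue=im[:,:,2]-im[:,:,0]
print(im[54,316],im[160,40],im[205,317],im[180,200])
print("rack",rectworld(c,big(sub(0,95,145,228,blue>-4)),.010))
print("pad",rectworld(c,big(sub(290,175,345,235,g<60)),.064))
print("cass",rectworld(c,big(sub(255,42,375,65,g>150)),.0775))
print("plate",rectworld(c,big(sub(262,98,372,222,(blue>-4))),.006))
b=cv2.resize(c["img"][90:230,0:150,::-1],None,fx=4,fy=4,interpolation=cv2.INTER_CUBIC); cv2.imwrite("pics/d.png",b)
E
```

```text
[172 178 181] [162 167 162] [49 50 46] [173 171 157]
rack (array([578.48327637, 258.59915161]), (88.15331268310547, 122.9352035522461), 10.683239936828613)
pad (array([470.74203491,  11.89805222]), (30.097469329833984, 38.758853912353516), 73.31301879882812)
cass (array([594.69873047, -25.93731689]), (82.02439880371094, 8.250908851623535), 73.3290786743164)
plate (array([499.92166138, -14.83267593]), (74.00126647949219, 129.7642059326172), 72.87310028076172)
```

View pics/d.png

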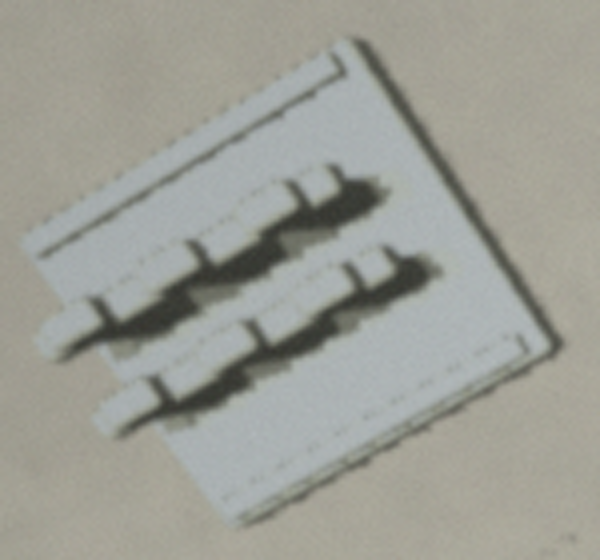

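```bash
python3 - <<'E'
from h import *
plan([.4695,.012,.262],73.2)
E
```

```text
t 2.35 pos [0.4599 0.0115 0.4507] F [ 0.61  0.5  -0.14] open 0.0006 q6 1.773
shift cm [ 0.91 -0.32 18.87] norm 18.89
tool y yaw -106.52 tool z [-1.e-04  0.e+00 -1.e+00]
turn about tool z: 0.28 or -179.72
```

```bash
python3 -m creep '[[[0.9,-0.3,3],[0,0,0.3]],[[0,0,3.5],[0,0,0]],[[0,0,3.5],[0,0,0]],[[0,0,3.5],[0,0,0]],[[0,0,3],[0,0,0]],[[0,0,1.5],[0,0,0]],[[0,0,0],[0,0,0]],[[0,0,0],[0,0,0]]]'
python3 - <<'E'
from h import *
plan([.4695,.012,.262],73.2)
c=read_camera("wrist"); cv2.imwrite("pics/e.png",c["img"][:,:,::-1])
E
```

```text
t: 3.02
tool_pos: [0.4691, 0.0118, 0.2703]
orientation: [3.107, -0.462, -0.003]
force: [0.8, -0.6, 1.0]
opening: 0.0003
t 3.02 pos [0.4691 0.0118 0.2703] F [ 0.8  -0.63  1.  ] open 0.0003 q6 1.782
shift cm [ 0.04 -0.03  0.83] norm 0.83
tool y yaw -106.91 tool z [-2.e-03  2.e-04 -1.e+00]
turn about tool z: -0.11 or 179.89
```

View pics/e.png

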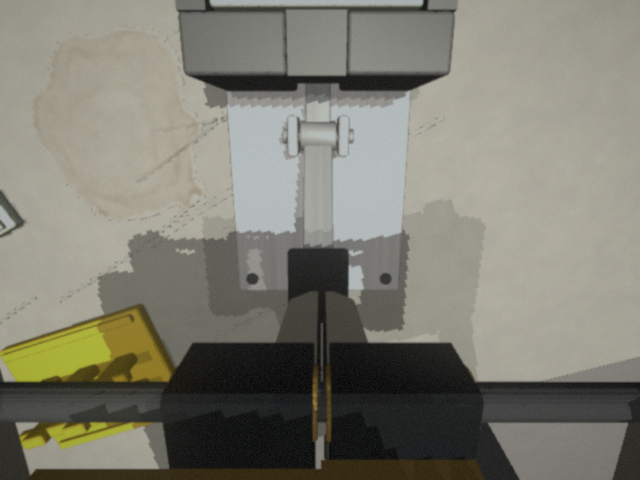

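```bash
python3 -m creep '[[[0,0,0.9],[0,0,0]],[[0,0,0.6],[0,0,0]],[[0,0,0],[0,0,0]]]'
python3 -m creep '[[[-0.05,0,0.2],[0,0,0]],[[-0.1,0,0.2],[0,0,0]],[[-0.1,0,0.2],[0,0,0]],[[0,0,0],[0,0,0]]]'
```

```text
t: 3.32
tool_pos: [0.4693, 0.0118, 0.2552]
orientation: [3.107, -0.465, -0.0]
force: [-0.0, -0.9, -0.5]
opening: 0.0006
t: 3.65
tool_pos: [0.4672, 0.0126, 0.25]
orientation: [3.107, -0.466, 0.002]
force: [-0.6, 0.3, 2.4]
opening: 0.0004
```

```bash
python3 -m creep '[[[-0.1,0,0.2],[0,0,0]],[[-0.1,0,0.2],[0,0,0]],[[-0.1,0,0.2],[0,0,0]],[[-0.08,0,0.2],[0,0,0]],[[0,0,0],[0,0,0]]]'
python3 -m creep '[[[-0.08,0,0.2],[0,0,0]],[[-0.08,0,0.2],[0,0,0]],[[-0.07,0,0.2],[0,0,0]],[[0,0,0],[0,0,0]]]'
```

```text
t: 4.07
tool_pos: [0.4638, 0.0136, 0.2422]
orientation: [3.107, -0.466, 0.003]
force: [2.5, -1.1, 2.6]
opening: 0.0004
t: 4.4
tool_pos: [0.4614, 0.0143, 0.2358]
orientation: [-3.107, 0.466, -0.001]
force: [2.6, -0.4, 3.1]
opening: 0.0008
```

```bash
python3 -m creep '[[[-0.03,0,0.1],[0,0,0]],[[-0.03,0,0.1],[0,0,0]],[[-0.03,0,0.1],[0,0,0]],[[0,0,0],[0,0,0]]]'
python3 -m creep '[[[-0.03,0,0.1],[0,0,0]],[[-0.03,0,0.05],[0,0,0]],[[0,0,0],[0,0,0]]]'
python3 -m creep '[[[-0.03,0,0.1],[0,0,0]],[[-0.02,0,0.05],[0,0,0]],[[0,0,0],[0,0,0]]]'
```

```text
t: 4.73
tool_pos: [0.4604, 0.0146, 0.2327]
orientation: [-3.107, 0.466, -0.001]
force: [3.5, -1.4, 3.4]
opening: 0.0005
t: 4.98
tool_pos: [0.4599, 0.0148, 0.2313]
orientation: [-3.107, 0.466, -0.001]
force: [3.8, 0.0, 4.5]
opening: 0.0001
t: 5.23
tool_pos: [0.4593, 0.0149, 0.2297]
orientation: [-3.107, 0.466, -0.0]
force: [3.5, -0.4, 5.1]
opening: 0.0004
```

```bash
python3 -m creep '[[[-0.02,0,0.1],[0,0,0]],[[0,0,0],[0,0,0]]]'; python3 -m creep '[[[-0.02,0,0.1],[0,0,0]],[[0,0,0],[0,0,0]]]'
```

```text
t: 5.4
tool_pos: [0.459, 0.015, 0.2286]
orientation: [-3.107, 0.466, 0.0]
force: [3.5, -0.1, 4.2]
opening: 0.0005
t: 5.57
tool_pos: [0.4587, 0.0151, 0.2276]
orientation: [-3.107, 0.466, 0.001]
force: [2.3, -0.6, 4.0]
opening: 0.0004
```

```bash
python3 -m creep '[[[-0.02,0,0.1],[0,0,0]],[[0,0,0],[0,0,0]]]'; python3 -m creep '[[[-0.02,0,0.1],[0,0,0]],[[0,0,0],[0,0,0]]]'
```

```text
t: 5.73
tool_pos: [0.4585, 0.0152, 0.2265]
orientation: [-3.107, 0.466, 0.001]
force: [2.2, -0.6, 3.8]
opening: 0.0007
t: 5.9
tool_pos: [0.4583, 0.0152, 0.2255]
orientation: [-3.107, 0.466, 0.001]
force: [2.1, 0.3, 4.7]
opening: 0.0003
```

```bash
python3 -m creep '[[[-0.02,0,0.08],[0,0,0]],[[0,0,0],[0,0,0]]]'; python3 - <<'E'
from plant import *
print(read_state()["force"])
E
```

```text
t: 6.07
tool_pos: [0.4582, 0.0153, 0.2248]
orientation: [-3.107, 0.466, 0.001]
force: [1.2, 0.4, 4.6]
opening: 0.0006
[1.19009788 0.35537295 4.64274635]
```

```bash
python3 -m creep '[[[-0.01,0,0.08],[0,0,0]],[[0,0,0],[0,0,0]]]';python3 -m creep '[[[-0.01,0,0.08],[0,0,0]],[[0,0,0],[0,0,0]]]'
```

```text
t: 6.23
tool_pos: [0.4581, 0.0153, 0.2241]
orientation: [-3.107, 0.466, 0.001]
force: [0.5, 0.5, 6.1]
opening: 0.0005
t: 6.4
tool_pos: [0.4581, 0.0153, 0.2236]
orientation: [-3.107, 0.466, 0.001]
force: [-0.3, -0.0, 8.3]
opening: 0.0004
```

```bash
python3 -m creep '[[[-0.01,0,0.08],[0,0,0]],[[0,0,0],[0,0,0]]]';python3 -m creep '[[[-0.01,0,0.06],[0,0,0]],[[0,0,0],[0,0,0]]]'
```

```text
t: 6.57
tool_pos: [0.458, 0.0153, 0.223]
orientation: [-3.107, 0.466, 0.001]
force: [-2.3, -0.0, 11.2]
opening: 0.0008
t: 6.73
tool_pos: [0.458, 0.0154, 0.2227]
orientation: [-3.107, 0.466, 0.001]
force: [-3.4, 0.1, 14.5]
opening: 0.0003
```

Stop felt at TCP z ≈ 0.224; the force is rising steeply. Holding.

```bash
python3 -m creep '[[[0,0,0],[0,0,0]],[[0,0,0],[0,0,0]],[[0,0,0],[0,0,0]],[[0,0,0],[0,0,0]]]'; python3 -m creep '[[[0,0,0],[0,0,0]],[[0,0,0],[0,0,0]],[[0,0,0],[0,0,0]],[[0,0,0],[0,0,0]]]';  python3 -m creep '[[[0,0,0],[0,0,0]],[[0,0,0],[0,0,0]],[[0,0,0],[0,0,0]],[[0,0,0],[0,0,0]]]'
python3 - <<'E'
from h import *
for n in("wrist","scene"):
    c=read_camera(n); im=c["img"][:,:,::-1]
    if n=="scene": im=cv2.resize(im[180:300,290:420],None,fx=4,fy=4,interpolation=cv2.INTER_CUBIC)
    cv2.imwrite(f"pics/f_{n}.png",im)
E
```

```text
t: 7.07
tool_pos: [0.458, 0.0154, 0.2227]
orientation: [-3.107, 0.466, 0.001]
force: [-3.3, -0.3, 13.8]
opening: 0.0003
t: 7.4
tool_pos: [0.458, 0.0154, 0.2227]
orientation: [-3.107, 0.466, 0.001]
force: [-3.5, 0.6, 14.7]
opening: 0.0006
t: 7.73
tool_pos: [0.4579, 0.0154, 0.2227]
orientation: [-3.107, 0.466, 0.001]
force: [-3.4, -0.7, 13.6]
opening: 0.0007
```

View pics/f_wrist.png

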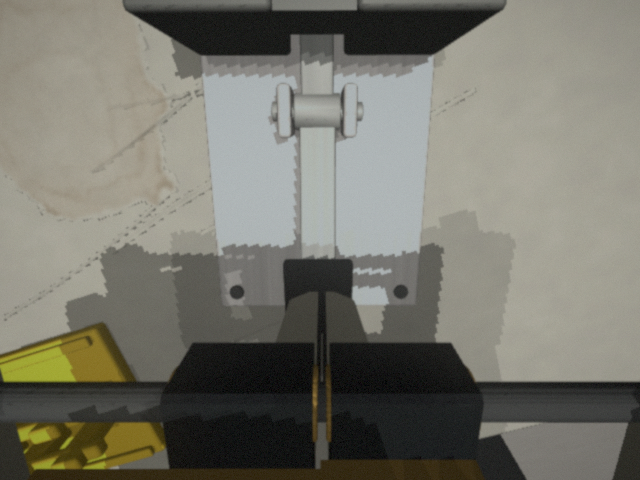

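View pics/f_scene.png

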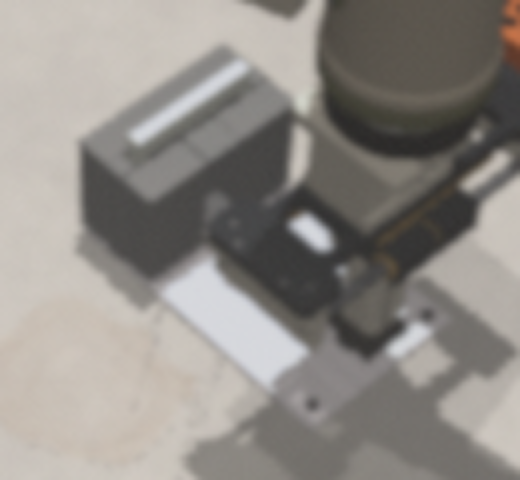

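Held at about 14 N for over 1 s. The cassette strip moved up about 5 px in the scene view, so it has been lifted. Next I'll rise, turn and look.

```bash
python3 -m creep '[[[0,0,-0.5],[0,0,0]],[[0,0,-2],[0,0,0]],[[0,0,-4],[0,0,0]],[[0,0,-4],[0,0,0]],[[0,0,-4],[0,0,0]],[[0,0,-3],[0,0,0]],[[0,0,0],[0,0,0]],[[0,0,0],[0,0,0]]]' 40
python3 - <<'E'
from h import *
plan([.594,-.026,.37],-16.8)
c=read_camera("wrist"); cv2.imwrite("pics/g.png",c["img"][:,:,::-1])
E
```

```text
t: 8.5
tool_pos: [0.4581, 0.0154, 0.3983]
orientation: [-3.107, 0.466, -0.003]
force: [-0.6, 0.2, -0.5]
opening: 0.037
t 8.5 pos [0.4581 0.0154 0.3983] F [-0.63  0.16 -0.51] open 0.037 q6 1.79
shift cm [14.2  -0.03  2.86] norm 14.48
tool y yaw -107.07 tool z [ 2.2e-03 -1.0e-04 -1.0e+00]
turn about tool z: 89.73 or -90.27
```

View pics/g.png

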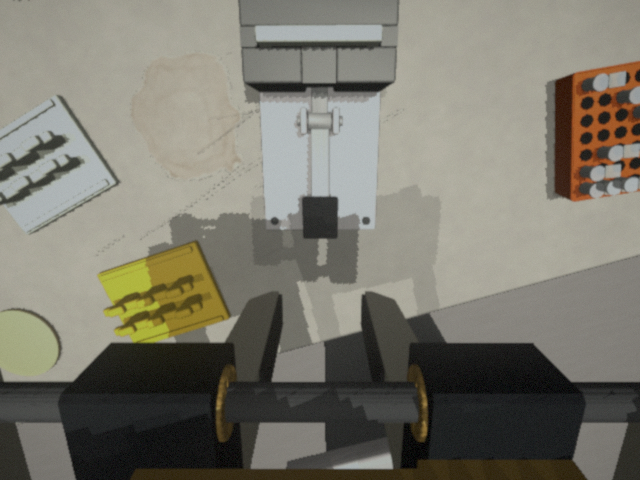

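```bash
python3 - <<'E'
from h import *
for n in("top","scene"):
    c=read_camera(n); im=c["img"][:,:,::-1]
    x,y=((330,205) if n=="top" else (295,180))
    cv2.imwrite(f"pics/h_{n}.png",cv2.resize(im[y:y+60,x:x+80],None,fx=10,fy=10,interpolation=cv2.INTER_CUBIC))
c=read_camera("wrist");im=c["img"][:,:,::-1]; cv2.imwrite("pics/h_wrist.png",cv2.resize(im[0:100,235:405],None,fx=4.5,fy=4.5,interpolation=cv2.INTER_CUBIC))
E
```

```text
(no output)
```

View pics/h_top.png

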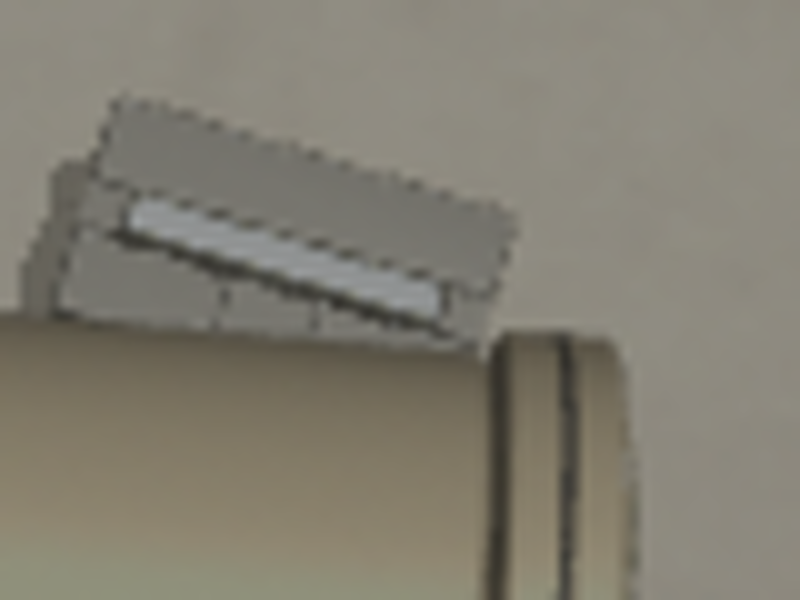

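View pics/h_scene.png

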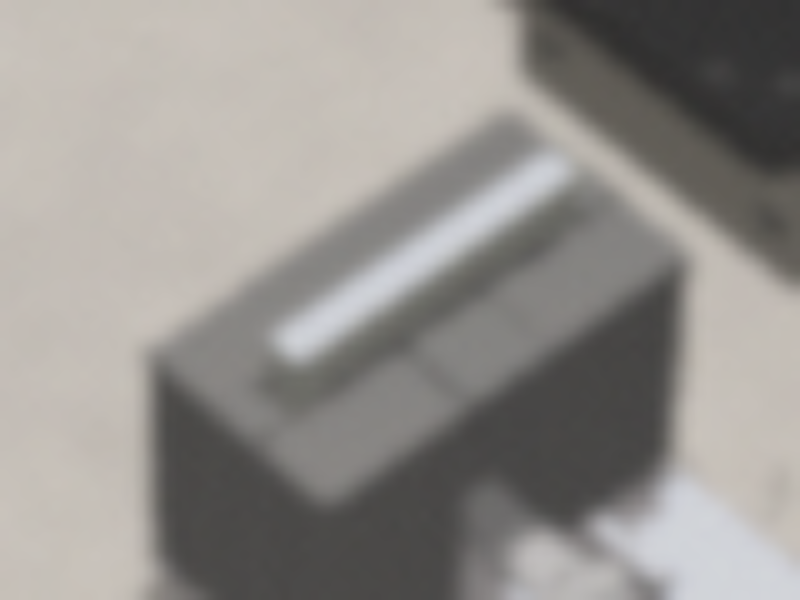

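View pics/h_wrist.png

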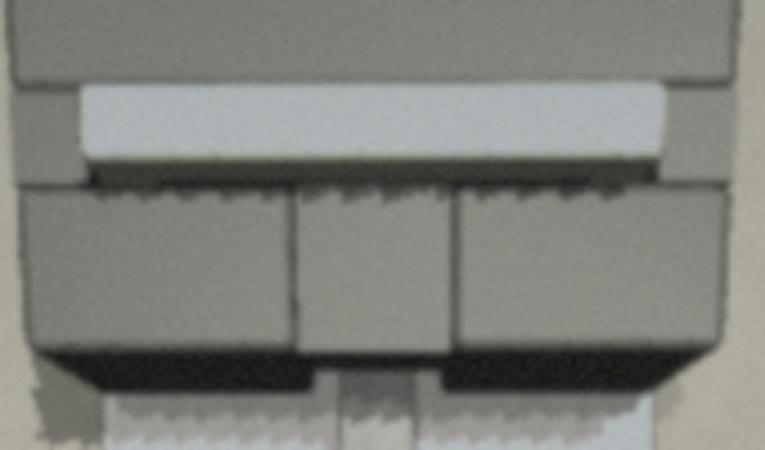

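The cassette is clearly raised, with a dark front face now visible. Top-face centre px: wrist (317.8,26.6), top (358.5,230.8), scene (337.3,205.7). Triangulating.

```bash
python3 - <<'E'
from h import *
obs={"wrist":(317.8,26.6),"top":(358.5,230.8),"scene":(337.3,205.7)}
A=np.zeros((3,3));b=np.zeros(3);C={}
for n,(u,v) in obs.items():
    c=read_camera(n);C[n]=c
    d=c["T"][:3,:3]@np.linalg.inv(c["K"])@np.array([u,v,1.]);d/=np.linalg.norm(d);P=np.eye(3)-np.outer(d,d);A+=P;b+=P@c["T"][:3,3]
p=np.linalg.solve(A,b);print(p)
for n in obs: print(n,proj(C[n],p),obs[n])
for z in(.09,.094,.098): print(z,[ray(C[n],*obs[n],z)[:2].round(4) for n in obs])
w=C["wrist"]
for z in(.09,.094,.098):
  l=ray(w,235+81/4.5,26.6,z);r=ray(w,235+664/4.5,26.6,z); print("len",np.linalg.norm(l-r))
s=read_state(); plan([*p[:2],.30],-16.8)
E
```

```text
[ 0.59434043 -0.02618217  0.08817648]
wrist [318.17903676  26.59454203] (317.8, 26.6)
top [358.0098758  229.71727706] (358.5, 230.8)
scene [338.61559932 205.9922057 ] (337.3, 205.7)
0.09 [array([ 0.594 , -0.0258]), array([ 0.5912, -0.0274]), array([ 0.5964, -0.024 ])]
0.094 [array([ 0.5932, -0.0256]), array([ 0.5906, -0.0272]), array([ 0.5947, -0.0209])]
0.098 [array([ 0.5923, -0.0254]), array([ 0.59 , -0.027]), array([ 0.5929, -0.0178])]
len 0.08441956183794655
len 0.08322799544482963
len 0.08203642905171271
t 8.85 pos [0.4576 0.0154 0.3953] F [ 0.15  0.31 -0.22] open 0.0374 q6 1.79
shift cm [14.32 -0.05  9.49] norm 17.18
tool y yaw -107.07 tool z [-2.9e-03  3.0e-04 -1.0e+00]
turn about tool z: 89.73 or -90.27
```

```bash
python3 -m creep '[[[3.6,0,0],[0,0,-7]],[[0,0,0],[0,0,-7]],[[0,0,0],[0,0,-7]],[[0,0,0],[0,0,-7]],[[0,0,0],[0,0,-7]],[[0,0,0],[0,0,-7]],[[0,0,0],[0,0,-7]],[[0,0,0],[0,0,-7]],[[0,0,0],[0,0,-7]],[[0,0,0],[0,0,-7]],[[0,0,0],[0,0,-7]],[[0,0,0],[0,0,-7]]]' 50
python3 - <<'E'
from h import *
plan([.594,-.026,.33],-16.8)
E
```

```text
t: 9.85
tool_pos: [0.4922, 0.0048, 0.3961]
orientation: [-2.615, -1.74, 0.002]
force: [-0.2, 0.5, 1.1]
opening: 0.0467
t 9.85 pos [0.4922 0.0048 0.3961] F [-0.15  0.53  1.11] open 0.0467 q6 0.302
shift cm [ 1.09 10.59  6.59] norm 12.52
tool y yaw -22.72 tool z [-1.5e-03  2.0e-04 -1.0e+00]
turn about tool z: -5.92 or 174.08
```

```bash
python3 -m creep '[[[0.35,3.5,1],[0,0,-6]],[[0,3.5,1],[0,0,0]],[[0,3.5,1],[0,0,0]],[[0,0,0],[0,0,0]],[[0,0,0],[0,0,0]]]'
python3 - <<'E'
from h import *
plan([.594,-.026,.265],-16.8)
c=read_camera("wrist"); cv2.imwrite("pics/i.png",c["img"][:,:,::-1])
E
```

```text
t: 10.27
tool_pos: [0.5932, -0.0267, 0.363]
orientation: [-2.523, -1.863, 0.008]
force: [0.6, -0.1, 0.4]
opening: 0.0465
t 10.27 pos [ 0.5932 -0.0267  0.363 ] F [ 0.56 -0.06  0.38] open 0.0465 q6 0.167
shift cm [0.1  0.12 9.8 ] norm 9.8
tool y yaw -17.11 tool z [-6.8e-03  9.0e-04 -1.0e+00]
turn about tool z: -0.31 or 179.69
```

View pics/i.png

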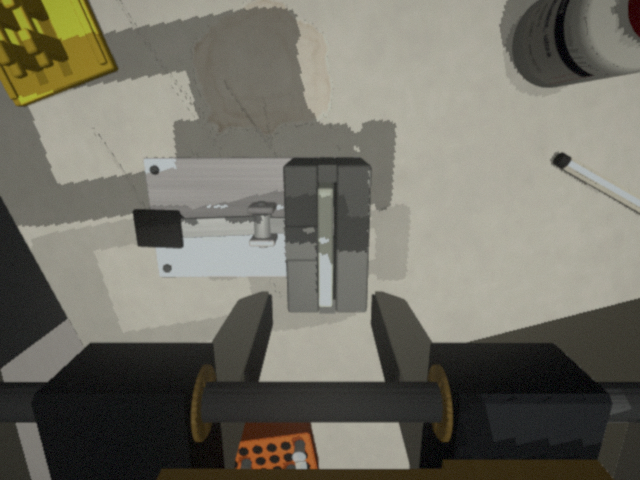

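Wrist view: the raised cassette edge runs along column ~326, rows 187–308, with the finger midline at about 321. Checking its position.

```bash
python3 - <<'E'
from h import *
c=read_camera("wrist"); im=c["img"].astype(int); g=im.sum(2)/3
rows=[];
M=np.zeros(g.shape,bool); M[180:312,312:340]=(g>110)[180:312,312:340]
k=big(M); print(cv2.boundingRect(k)); print(rectworld(c,k,.091))
for r in (200,230,260,290): print(r,g[r,310:342].astype(int))
plan([.594,-.026,.265],-16.8)
E
```

```text
(312, 189, 28, 123)
(array([593.23986816, -28.55809402]), (88.01644134521484, 19.46588897705078), 72.96591186523438)
200 [ 68  72  67  66  63  64  62  76 101 116 123 122 121 123 122 121 123 121
 123 122 116 107  88  63  42  45  54  56  65  67  67  66]
230 [ 84  89 109 115 103  79  69  79  99 113 120 121 117 121 122 119 121 119
 119 118 117 108  93  64  53  46  49  65  66  69  68  73]
260 [ 95 100 102 102  99  93  80  95 135 169 178 182 181 186 182 182 184 183
 177 164 138 121  90  64  50  58  83  99 110 112 111 114]
290 [113 111 111 115 109  99  76  79 116 162 181 184 183 182 183 184 183 181
 184 182 179 156  98  62  57  61  85 100 108 114 111 109]
t 10.37 pos [ 0.5924 -0.0261  0.3665] F [0.16 0.35 0.24] open 0.0465 q6 0.167
shift cm [ 0.06  0.16 10.15] norm 10.15
tool y yaw -17.07 tool z [-1.4e-03  3.0e-04 -1.0e+00]
turn about tool z: -0.27 or 179.73
```

```bash
python3 - <<'E'
from h import *
c=read_camera("wrist")
for z in(.089,.093): print(ray(c,324.9,247.5,z), ray(c,325.2,189,z),ray(c,325.2,308,z))
plan([.594,-.026,.265],-16.8)
E
```

```text
[ 0.59406951 -0.02556942  0.089     ] [0.6061031 0.0132476 0.089    ] [ 0.58081826 -0.06981717  0.089     ]
[ 0.59439853 -0.02437436  0.093     ] [0.60624474 0.01383818 0.093     ] [ 0.58135365 -0.06793305  0.093     ]
t 10.42 pos [ 0.5923 -0.026   0.3676] F [-0.21 -0.49 -0.23] open 0.0463 q6 0.167
shift cm [ 0.04  0.16 10.26] norm 10.26
tool y yaw -17.06 tool z [ 6.e-04  1.e-04 -1.e+00]
turn about tool z: -0.26 or 179.74
```

```bash
python3 -m creep '[[[0.05,0.16,3],[0,0,-0.3]],[[0,0,3],[0,0,0]],[[0,0,2],[0,0,0]],[[0,0,0.5],[0,0,0]],[[0,0,0],[0,0,0]],[[0,0,0],[0,0,0]],[[0,0,0],[0,0,0]]]' 40
python3 - <<'E'
from h import *
plan([.594,-.026,.265],-16.8)
c=read_camera("wrist"); cv2.imwrite("pics/j.png",c["img"][:,:,::-1])
E
```

```text
t: 11.0
tool_pos: [0.5952, -0.0262, 0.2849]
orientation: [2.519, 1.872, 0.005]
force: [0.6, -0.1, 0.4]
opening: 0.0373
t 11.0 pos [ 0.5952 -0.0262  0.2849] F [ 0.64 -0.13  0.4 ] open 0.0373 q6 0.162
shift cm [-0.02 -0.13  1.99] norm 1.99
tool y yaw -16.76 tool z [ 4.2e-03 -5.0e-04 -1.0e+00]
turn about tool z: 0.04 or -179.96
```

View pics/j.png

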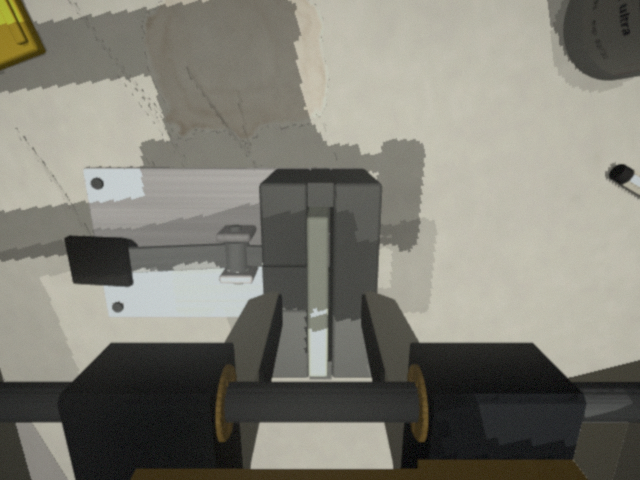

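```bash
python3 -m creep '[[[0,-0.05,1],[0,0,0]],[[0,-0.05,0.6],[0,0,0]],[[0,0,0.2],[0,0,0]],[[0,0,0],[0,0,0]],[[0,0,0],[0,0,0]],[[0,0,0],[0,0,0]]]'
python3 - <<'E'
from h import *
plan([.594,-.026,.265],-16.8)
E
```

```text
t: 11.55
tool_pos: [0.5936, -0.026, 0.2644]
orientation: [-2.522, -1.874, 0.0]
force: [-3.4, 1.1, 7.3]
opening: 0.0372
t 11.55 pos [ 0.5936 -0.026   0.2644] F [-3.41  1.08  7.29] open 0.0372 q6 0.163
shift cm [ 0.01  0.04 -0.06] norm 0.07
tool y yaw -16.77 tool z [-1.e-04  0.e+00 -1.e+00]
turn about tool z: 0.03 or -179.97
```

```bash
python3 -m creep '[[[0,0,-0.15],[0,0,0]],[[0,0,0],[0,0,0]],[[0,0,0],[0,0,0]]]'
python3 -m creep '[[[0,0,0],[0,0,0]],[[0,0,0],[0,0,0]],[[0,0,0],[0,0,0]],[[0,0,0],[0,0,0]],[[0,0,0],[0,0,0]],[[0,0,0],[0,0,0]]]' 0 25
```

```text
t: 11.8
tool_pos: [0.5934, -0.026, 0.2649]
orientation: [-2.521, -1.873, 0.001]
force: [-0.5, 0.6, -0.3]
opening: 0.0372
t: 12.3
tool_pos: [0.5939, -0.0261, 0.2657]
orientation: [2.521, 1.873, 0.001]
force: [2.7, -1.3, -1.2]
opening: 0.0099
```

```bash
python3 -m creep '[[[0,0,-0.5],[0,0,0]],[[0,0,-1],[0,0,0]],[[0,0,-1],[0,0,0]],[[0,0,-1.5],[0,0,0]],[[0,0,-2],[0,0,0]],[[0,0,-2.5],[0,0,0]],[[0,0,-2.5],[0,0,0]],[[0,0,-2],[0,0,0]],[[0,0,-1],[0,0,0]],[[0,0,0],[0,0,0]],[[0,0,0],[0,0,0]],[[0,0,0],[0,0,0]]]'
python3 - <<'E'
from h import *
plan([.578,.253,.40],10.9)
c=read_camera("wrist"); cv2.imwrite("pics/k.png",c["img"][:,:,::-1])
c=read_camera("scene"); cv2.imwrite("pics/k2.png",cv2.resize(c["img"][100:300,240:440,::-1],None,fx=3,fy=3))
E
```

```text
t: 13.3
tool_pos: [0.5931, -0.0259, 0.4034]
orientation: [-2.52, -1.872, 0.003]
force: [0.6, -0.6, -1.3]
opening: 0.0099
t 13.3 pos [ 0.5931 -0.0259  0.4034] F [ 0.62 -0.56 -1.26] open 0.0099 q6 0.163
shift cm [26.27 -9.5   0.35] norm 27.94
tool y yaw -16.77 tool z [-2.9e-03  4.0e-04 -1.0e+00]
turn about tool z: -27.67 or 152.33
```

View pics/k.png

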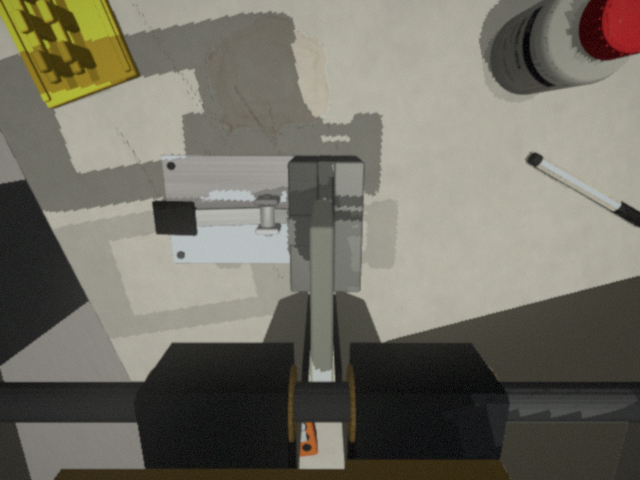

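View pics/k2.png

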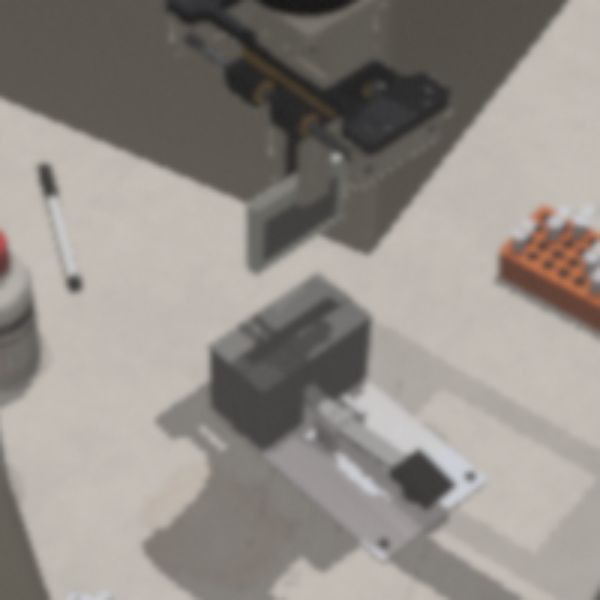

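```bash
python3 -m creep '[[[2.5,-0.6,0],[0,0,0]],[[3.3,-0.9,0],[0,0,0]],[[3.3,-0.9,0],[0,0,0]],[[3.3,-0.9,0],[0,0,0]],[[2.6,-0.7,0],[0,0,0]],[[1.5,-0.4,0],[0,0,-5]],[[0,0,0],[0,0,-6]],[[0,0,0],[0,0,-6]],[[0,0,0],[0,0,-6]],[[0,0,0],[0,0,-4.7]],[[0,0,0],[0,0,0]],[[0,0,0],[0,0,0]]]'
python3 - <<'E'
from h import *
plan([.578,.253,.40],10.9)
c=read_camera("wrist"); cv2.imwrite("pics/l.png",c["img"][:,:,::-1])
b=[proj(c,np.array(p)) for p in((.578,.253,.01),)];print(b)
t=read_camera("top"); print("cab",ray(t,205,200,0),ray(t,205,260,0.3))
E
```

```text
t: 14.4
tool_pos: [0.5989, 0.1447, 0.4042]
orientation: [-2.002, -2.419, 0.002]
force: [-0.3, 0.6, -1.6]
opening: 0.0096
t 14.4 pos [0.5989 0.1447 0.4042] F [-0.35  0.6  -1.56] open 0.0096 q6 -0.034
shift cm [11.03 -0.02  0.42] norm 11.04
tool y yaw 10.78 tool z [-1.9e-03 -3.0e-04 -1.0e+00]
turn about tool z: -0.12 or 179.88
[array([323.15085909,  93.63733683])]
cab [0.69185066 0.40021711 0.        ] [0.4926613  0.31844758 0.3       ]
```

View pics/l.png

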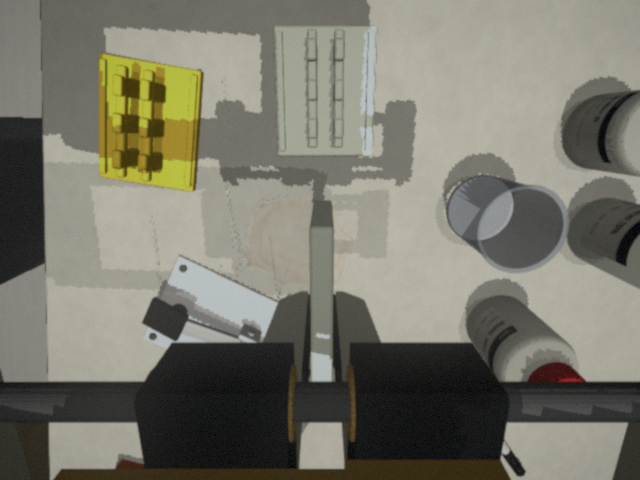

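Wrist view: white rack base spans columns 276–377, rows 26–157, with the two fences at columns ~311 and ~338 nearly vertical in the picture. The held cassette is at (321,290). I'll take precise measurements of the fence edges.

```bash
python3 - <<'E'
from h import *
c=read_camera("wrist"); im=c["img"]
cv2.imwrite("pics/m.png",cv2.resize(im[15:170,265:390,::-1],None,fx=3.8,fy=3.8,interpolation=cv2.INTER_CUBIC))
g=im.astype(int).sum(2)/3
for r in(40,60,90,120,140): print(r,g[r,300:352].astype(int))
E
```

```text
40 [152 156 154 149 134 119 113 127 140 145 148 146 146 144 134 120 123 148
 156 152 155 155 157 155 156 156 156 156 152 140 129 123 117 107 105 128
 141 146 147 146 147 144 136 134 145 153 154 156 156 158 157 156]
60 [157 158 154 151 137 129 109  95  87  86  87  88  88  88  88  91 108 143
 156 156 157 158 156 158 156 157 159 152 143 132 125 120 101  77  83  86
  90  88  88  87  93  95 102 125 147 158 157 154 158 156 160 157]
90 [158 158 161 158 150 126 111 117 132 149 156 159 158 154 148 126 104 133
 153 158 158 159 159 159 158 160 156 158 156 145 130 121 104  89 109 129
 150 157 154 155 152 146 133 132 150 156 158 157 158 161 160 158]
120 [158 163 157 160 159 157 138 117 133 145 147 152 147 151 146 129 123 150
 160 158 160 159 158 160 156 156 161 159 160 152 135 123 109 104 125 142
 148 149 151 150 149 139 136 153 159 159 161 157 160 161 160 158]
140 [160 161 158 159 159 156 144 123 125 145 152 157 158 155 152 135 129 150
 161 161 158 162 161 161 161 159 161 160 157 143 135 131 117 109 124 149
 157 156 154 154 144 133 135 153 164 158 161 163 159 158 160 163]
```

View pics/m.png

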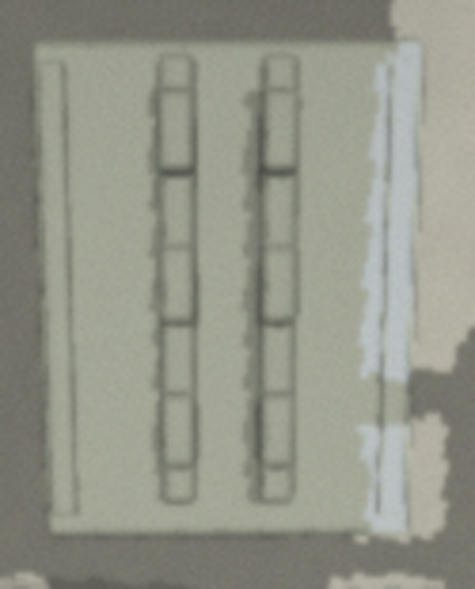

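```bash
python3 - <<'E'
from h import *
c=read_camera("wrist")
f=lambda u,v,z:(ray(c,265+u/3.8-.4,15+v/3.8-.4,z)*1000).round(1)
a=f(229.3,55,46);b=f(228,500,46);print("fence",a,b,(a+b)/2,np.degrees(np.arctan2(*(a-b)[[1,0]])))
a=f(228.5,43,10);b=f(229.5,532,10);print("base",a,b,(a+b)/2,np.degrees(np.arctan2(*(a-b)[[1,0]])),np.linalg.norm(a-b))
# cassette in hand: visible top far end px and column
g=c["img"].astype(int).sum(2)/3
for r in(210,218): print(r,g[r,300:345].astype(int))
for r in(230,250,280): print(r,g[r,300:345].astype(int))
print(g[185:235,321].astype(int))
plan([.578,.253,.40],10.9)
E
```

```text
fence [ 2071.4 -9566.  46000. ] [ -151.8  2155.  46000. ] [  959.8 -3705.5 46000. ] -79.25991512369608
base [  912.7 -1900.  10000. ] [  380.9   823.3 10000. ] [  646.8   -538.35 10000.  ] -78.95045875733172 2774.73856966742
210 [152 156 153 154 155 152 154 154 153 153 151 140 113  86  80  83  83  83
  84  82  82  81  82  80  81  82  82  81  81  80  81  93 126 158 165 162
 163 159 167 167 164 159 162 161 169]
218 [151 151 154 156 156 152 153 151 153 153 142 108  86  78  85  81  82  79
  84  81  82  84  85  85  82  81  82  83  83  83  83  82 109 148 166 173
 170 174 173 173 172 172 175 173 172]
230 [152 150 151 151 148 148 153 150 143 118 112 116 122 124 127 127 125 127
 127 126 128 128 128 128 129 127 126 128 128 127 125 118 111 114 146 166
 171 169 171 169 169 166 167 169 171]
250 [153 152 154 156 152 154 154 152 145 131 114 116 122 129 127 125 126 124
 127 126 128 126 125 124 126 129 124 126 125 124 122 116 107 116 144 153
 154 154 152 150 149 145 143 148 148]
280 [148 150 152 148 151 149 150 153 151 139 113 113 118 125 125 122 125 125
 123 125 125 123 122 121 125 123 125 124 126 123 120 113 112 124 160 170
 168 170 170 169 170 173 174 174 173]
[ 97  97  96  93  97  96  96  96  93  94  98  95 100  96  94  86  82  83
  81  79  82  80  83  83  81  81  79  81  82  81  84  80  80  84  83  85
  80  81  83  84  89  94 109 117 125 128 125 127 126 127]
t 14.6 pos [0.599  0.1446 0.4051] F [-0.1  -0.2  -0.86] open 0.0097 q6 -0.035
shift cm [11.04 -0.03  0.51] norm 11.05
tool y yaw 10.82 tool z [-5.e-04 -1.e-04 -1.e+00]
turn about tool z: -0.08 or 179.92
```

```bash
python3 - <<'E'
from h import *
c=read_camera("wrist")
f=lambda u,v,z:(ray(c,265+u/3.8-.4,15+v/3.8-.4,z)*1000).round(1)
for z,a,b in((.046,(229.3,55),(228,500)),(.01,(228.5,43),(229.5,532))):
    a=f(*a,z);b=f(*b,z);print(z,a,b,(a+b)/2,np.degrees(np.arctan2(*(a-b)[[1,0]])),np.linalg.norm(a-b))
s=read_state();Rt=R.from_rotvec(s["orientation"]).as_matrix()
for dz in(.171,.173,.175,.177):
    p=ray(c,321.3,226.5,s["tool_pos"][2]-dz); print(dz,(Rt.T@(p-s["tool_pos"])*1000).round(1))
# bottom far edge (front face end) row ~200
for dz in(.233,.235,.237): p=ray(c,321.3,200.,s["tool_pos"][2]-dz); print("bot",dz,(Rt.T@(p-s["tool_pos"])*1000).round(1))
E
```

```text
0.046 [571.5 296.7  46. ] [588.  209.7  46. ] [579.75 253.2   46.  ] 100.73889710090545 88.55083285887265
0.01 [569.7 306.8  10. ] [590.5 200.7  10. ] [580.1  253.75  10.  ] 101.09168368926461 108.11960969222929
0.171 [ 43.3  -1.3 171. ]
0.173 [ 42.8  -1.3 173. ]
0.175 [ 42.3  -1.3 175. ]
0.177 [ 41.8  -1.3 177. ]
bot 0.233 [ 42.8  -1.3 233. ]
bot 0.235 [ 42.5  -1.3 235. ]
bot 0.237 [ 42.1  -1.3 237. ]
```

```bash
python3 -m creep '[[[2,0.1,0],[0,0,0]],[[3,0.1,0],[0,0,0]],[[3,0.1,0],[0,0,0]],[[2,0,0],[0,0,0]],[[1,0,1],[0,0,0]],[[0,0,2.5],[0,0,0]],[[0,0,2.5],[0,0,0]],[[0,0,2.5],[0,0,0]],[[0,0,1.2],[0,0,0]],[[0,0,0.3],[0,0,0]],[[0,0,0],[0,0,0]],[[0,0,0],[0,0,0]]]'
python3 -m creep '[[[0,0,0],[0,0,0]],[[0,0,0],[0,0,0]]]'
python3 - <<'E'
from h import *
plan([.581,.2536,.305],10.9)
c=read_camera("wrist"); cv2.imwrite("pics/n.png",c["img"][:,:,::-1])
c=read_camera("scene"); cv2.imwrite("pics/n2.png",cv2.resize(c["img"][230:370,200:360,::-1],None,fx=4,fy=4))
c=read_camera("top"); cv2.imwrite("pics/n3.png",cv2.resize(c["img"][205:285,205:315,::-1],None,fx=6,fy=6))
E
```

```text
t: 15.65
tool_pos: [0.5817, 0.2531, 0.3068]
orientation: [2.0, 2.422, 0.002]
force: [0.9, -0.2, -0.2]
opening: 0.0103
t: 15.82
tool_pos: [0.5818, 0.2534, 0.3075]
orientation: [1.999, 2.421, 0.004]
force: [0.5, -0.4, -0.3]
opening: 0.0099
t 15.82 pos [0.5818 0.2534 0.3075] F [ 0.5  -0.42 -0.34] open 0.0099 q6 0.139
shift cm [ 0.04 -0.08  0.25] norm 0.27
tool y yaw 10.92 tool z [ 0.003   0.0011 -1.    ]
turn about tool z: 0.02 or -179.98
```

View pics/n.png

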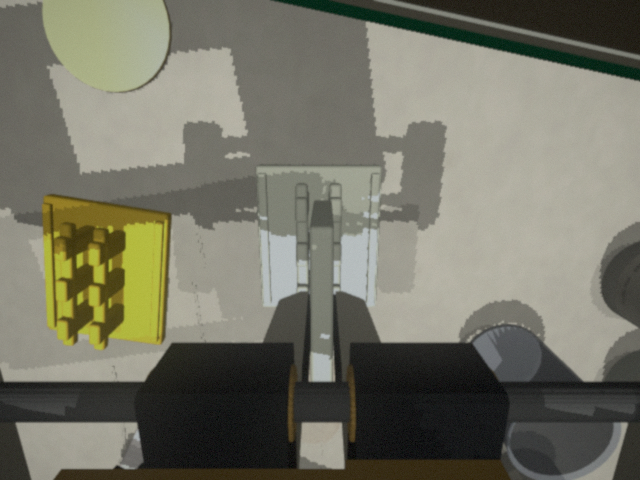

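View pics/n2.png

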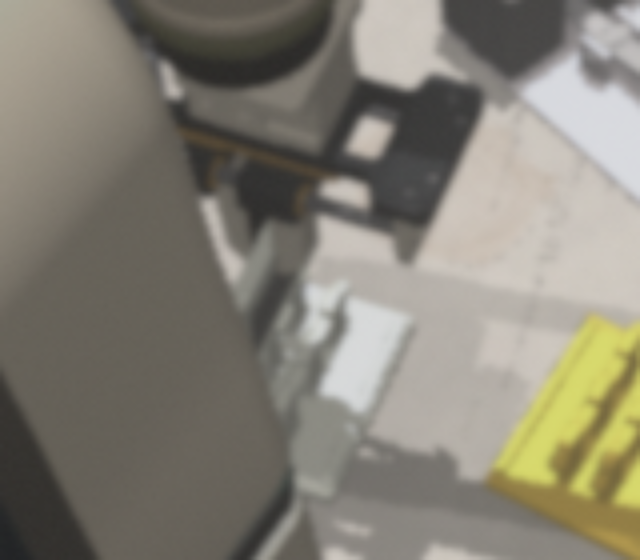

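Wrist view: fence ends at columns ~302 and ~335, cassette's lower end at ~321, row 200, so it is slightly right of the slot. Measuring it.

```bash
cat > al.py <<'E'
from h import *
import sys
c=read_camera("wrist"); im=c["img"]
cv2.imwrite(f"pics/{sys.argv[1]}.png",cv2.resize(im[150:310,240:400,::-1],None,fx=3.75,fy=3.75,interpolation=cv2.INTER_CUBIC))
E
python3 al.py o; python3 - <<'E'
from h import *
plan([.581,.2536,.305],10.9)
E
```

```text
t 16.02 pos [0.5813 0.2533 0.3062] F [ 1.02  0.15 -0.94] open 0.01 q6 0.139
shift cm [ 0.03 -0.03  0.12] norm 0.13
tool y yaw 10.93 tool z [ 1.1e-03  4.0e-04 -1.0e+00]
turn about tool z: 0.03 or -179.97
```

View pics/o.png

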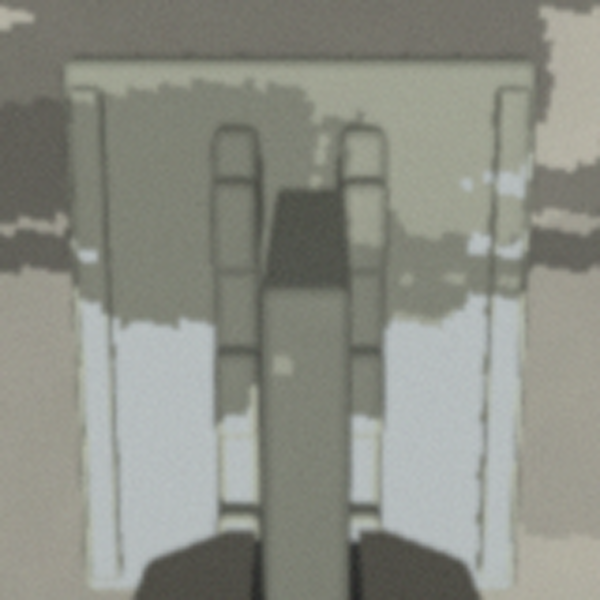

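```bash
python3 -m creep '[[[0,-0.15,0],[0,0,0]],[[0,0,0.8],[0,0,0]],[[0,0,0.6],[0,0,0]],[[0,0,0.2],[0,0,0]],[[0,0,0],[0,0,0]],[[0,0,0],[0,0,0]],[[0,0,0],[0,0,0]],[[0,0,0],[0,0,0]]]'
python3 al.py p; python3 - <<'E'
from h import *
plan([.5798,.2532,.247],10.9)
E
```

```text
t: 16.68
tool_pos: [0.5798, 0.253, 0.2898]
orientation: [2.0, 2.423, 0.001]
force: [-0.8, -0.0, -1.0]
opening: 0.0099
t 16.73 pos [0.5798 0.253  0.2898] F [0.05 0.22 0.16] open 0.0097 q6 0.14
shift cm [ 0.02 -0.    4.28] norm 4.28
tool y yaw 10.93 tool z [ 6.e-04  2.e-04 -1.e+00]
turn about tool z: 0.03 or -179.97
```

View pics/p.png

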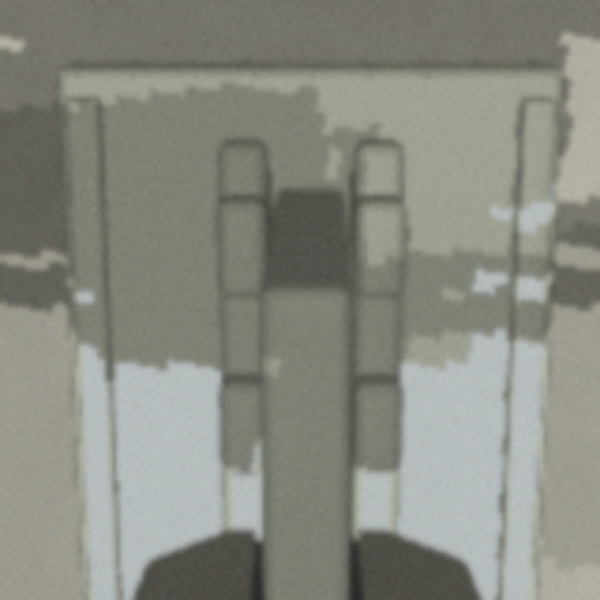

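The cassette bottom (columns 275–342) now sits between the fence inner edges (267 and 354), nearly centred. I'll nudge +0.3 mm and descend.

```bash
python3 -m creep '[[[0,0.03,0.3],[0,0,0]],[[0,0,0.4],[0,0,0]],[[0,0,0.4],[0,0,0]],[[0,0,0.4],[0,0,0]],[[0,0,0],[0,0,0]],[[0,0,0],[0,0,0]]]'
python3 al.py q
```

```text
t: 17.23
tool_pos: [0.5797, 0.2529, 0.2737]
orientation: [-1.999, -2.422, 0.002]
force: [-0.3, -0.8, -0.7]
opening: 0.0097
```

View pics/q.png

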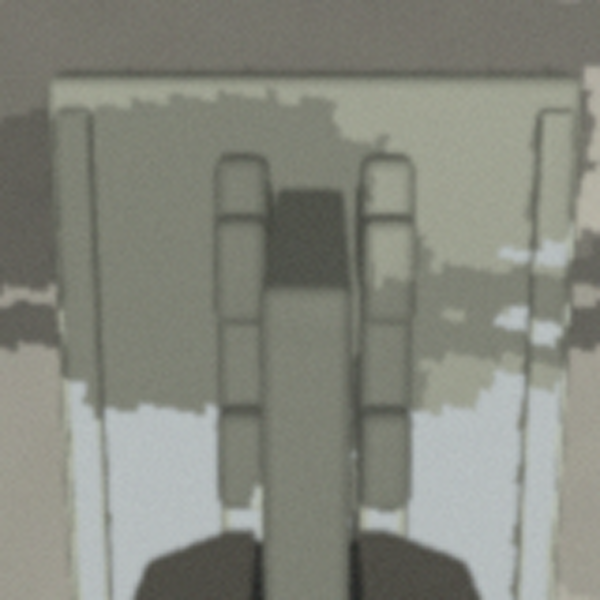

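Inside the fences without force. Continuing down.

```bash
python3 -m creep '[[[0,0.05,0.4],[0,0,0]],[[0,0,0.5],[0,0,0]],[[0,0,0.5],[0,0,0]],[[0,0,0.4],[0,0,0]],[[0,0,0.2],[0,0,0]],[[0,0,0],[0,0,0]],[[0,0,0],[0,0,0]]]'
python3 -m creep '[[[0,0,0.2],[0,0,0]],[[0,0,0],[0,0,0]],[[0,0,0],[0,0,0]]]'
python3 -m creep '[[[0,0,0.15],[0,0,0]],[[0,0,0],[0,0,0]],[[0,0,0],[0,0,0]]]'
```

```text
t: 17.87
tool_pos: [0.5804, 0.2531, 0.2542]
orientation: [-2.0, -2.423, 0.001]
force: [0.2, 0.0, -0.7]
opening: 0.0099
t: 18.12
tool_pos: [0.5805, 0.2532, 0.2525]
orientation: [2.0, 2.423, 0.0]
force: [0.8, -0.3, -0.9]
opening: 0.0099
t: 18.37
tool_pos: [0.5804, 0.2531, 0.2509]
orientation: [-2.0, -2.423, 0.0]
force: [1.6, -0.3, -0.2]
opening: 0.0097
```

```bash
python3 -m creep '[[[0,0,0.15],[0,0,0]],[[0,0,0],[0,0,0]],[[0,0,0],[0,0,0]]]'
python3 -m creep '[[[0,0,0.1],[0,0,0]],[[0,0,0],[0,0,0]],[[0,0,0],[0,0,0]]]'
python3 -m creep '[[[0,0,0.1],[0,0,0]],[[0,0,0],[0,0,0]],[[0,0,0],[0,0,0]]]'
```

```text
t: 18.62
tool_pos: [0.5804, 0.2531, 0.2493]
orientation: [-2.0, -2.423, 0.0]
force: [0.6, -0.4, -1.1]
opening: 0.0101
t: 18.87
tool_pos: [0.5804, 0.2531, 0.2483]
orientation: [-2.0, -2.423, 0.0]
force: [-0.1, -0.5, -1.4]
opening: 0.0097
t: 19.12
tool_pos: [0.5804, 0.2531, 0.2473]
orientation: [-2.0, -2.423, 0.0]
force: [0.2, 0.3, -1.2]
opening: 0.0098
```

```bash
python3 -m creep '[[[0,0,0.1],[0,0,0]],[[0,0,0],[0,0,0]],[[0,0,0],[0,0,0]]]'
python3 -m creep '[[[0,0,0.1],[0,0,0]],[[0,0,0],[0,0,0]],[[0,0,0],[0,0,0]]]'
```

```text
t: 19.37
tool_pos: [0.5804, 0.2531, 0.2463]
orientation: [-2.0, -2.423, 0.0]
force: [-0.9, 0.1, -1.4]
opening: 0.0096
t: 19.62
tool_pos: [0.5804, 0.2531, 0.2453]
orientation: [-2.0, -2.423, 0.0]
force: [-0.4, -0.3, -1.6]
opening: 0.0098
```

```bash
python3 -m creep '[[[0,0,0.1],[0,0,0]],[[0,0,0],[0,0,0]],[[0,0,0],[0,0,0]]]'
```

```text
t: 19.87
tool_pos: [0.5804, 0.2531, 0.2443]
orientation: [-2.0, -2.423, 0.0]
force: [0.4, 0.3, -1.2]
opening: 0.0098
```

```bash
python3 -m creep '[[[0,0,0.1],[0,0,0]],[[0,0,0],[0,0,0]],[[0,0,0],[0,0,0]]]'
```

```text
t: 20.12
tool_pos: [0.5804, 0.2531, 0.2433]
orientation: [-2.0, -2.423, 0.0]
force: [-0.5, -0.0, -0.8]
opening: 0.0099
```

```bash
python3 -m creep '[[[0,0,0.1],[0,0,0]],[[0,0,0],[0,0,0]],[[0,0,0],[0,0,0]]]'; python3 al.py r
python3 - <<'E'
from h import *
c=read_camera("scene"); cv2.imwrite("pics/r2.png",cv2.resize(c["img"][230:370,200:360,::-1],None,fx=4,fy=4))
E
```

```text
t: 20.37
tool_pos: [0.5806, 0.2532, 0.2427]
orientation: [2.0, 2.423, 0.001]
force: [0.5, 0.3, 0.1]
opening: 0.0102
```

View pics/r.png

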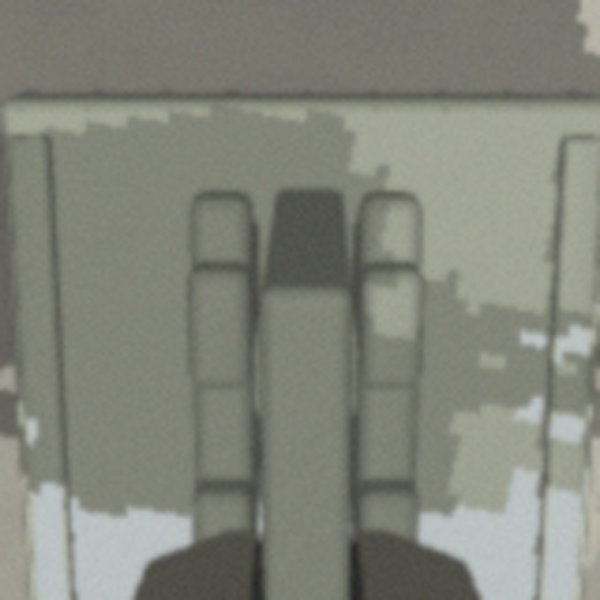

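View pics/r2.png

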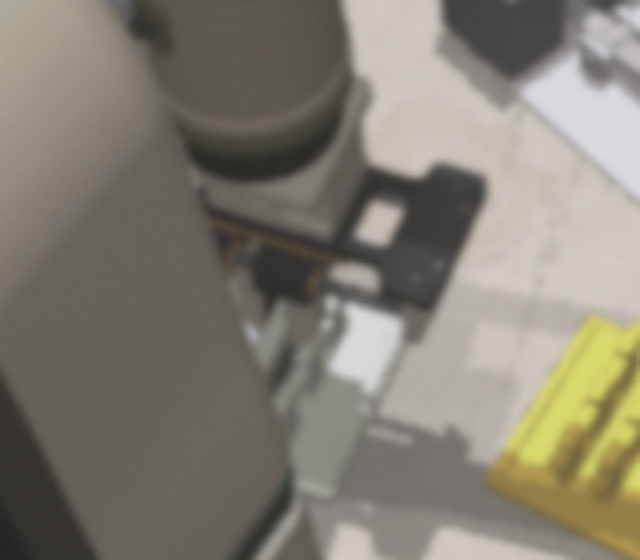

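```bash
python3 -m creep '[[[0,0,0.06],[0,0,0]],[[0,0,0],[0,0,0]],[[0,0,0],[0,0,0]]]'
```

```text
t: 20.72
tool_pos: [0.5807, 0.2532, 0.2427]
orientation: [1.999, 2.422, 0.001]
force: [-1.0, -0.5, 5.4]
opening: 0.0098
```

Floor met at TCP z 0.2427, with the force up by about 6 N. Releasing.

```bash
python3 -m creep '[[[0,0,-0.06],[0,0,0]],[[0,0,0],[0,0,0]]]'
python3 -m creep '[[[0,0,0],[0,0,0]],[[0,0,0],[0,0,0]],[[0,0,0],[0,0,0]],[[0,0,0],[0,0,0]],[[0,0,0],[0,0,0]],[[0,0,0],[0,0,0]]]' 30
python3 al.py s
```

```text
t: 20.88
tool_pos: [0.5806, 0.2531, 0.2427]
orientation: [2.0, 2.423, 0.001]
force: [-1.0, -0.7, 3.0]
opening: 0.0102
t: 21.38
tool_pos: [0.5804, 0.2531, 0.2423]
orientation: [-2.0, -2.423, 0.0]
force: [0.9, -0.9, -0.3]
opening: 0.0276
```

View pics/s.png

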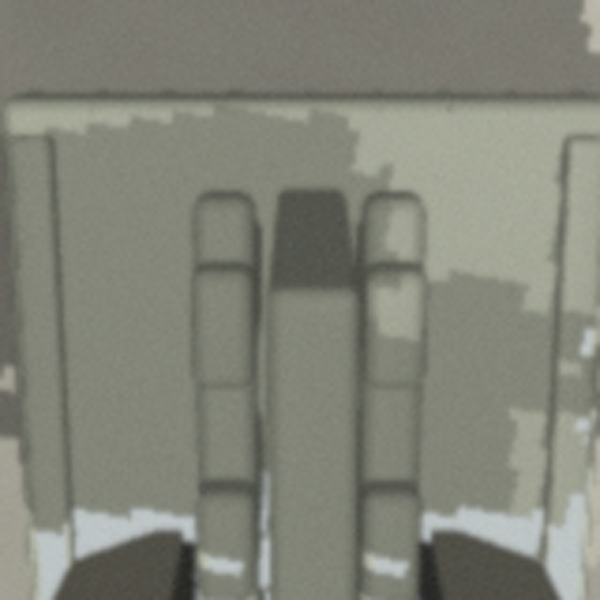

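Released. The cassette stands between the fences, having shifted by less than 1 mm. Rising straight up and checking.

```bash
python3 -m creep '[[[0,0,-0.5],[0,0,0]],[[0,0,-1],[0,0,0]],[[0,0,-2],[0,0,0]],[[0,0,-3],[0,0,0]],[[0,0,-3],[0,0,0]],[[0,0,-3],[0,0,0]],[[-2.5,0,-1.5],[0,0,0]],[[-3,0,0],[0,0,0]],[[-3,0,0],[0,0,0]],[[-2.5,0,0],[0,0,0]],[[0,0,0],[0,0,0]],[[0,0,0],[0,0,0]]]'
python3 - <<'E'
from h import *
c=read_camera("wrist"); cv2.imwrite("pics/t.png",c["img"][:,:,::-1])
for p in((.5804,.2531,.072),(.5804,.2531,.01)): print(proj(c,np.array(p)))
c=read_camera("scene"); cv2.imwrite("pics/t2.png",c["img"][:,:,::-1])
c=read_camera("top"); cv2.imwrite("pics/t3.png",c["img"][:,:,::-1])
E
```

```text
t: 22.43
tool_pos: [0.6016, 0.1439, 0.3836]
orientation: [2.002, 2.42, 0.002]
force: [0.6, 0.4, 0.7]
opening: 0.0279
[321.88144893  82.18654491]
[321.65250265  90.3682763 ]
```

View pics/t.png

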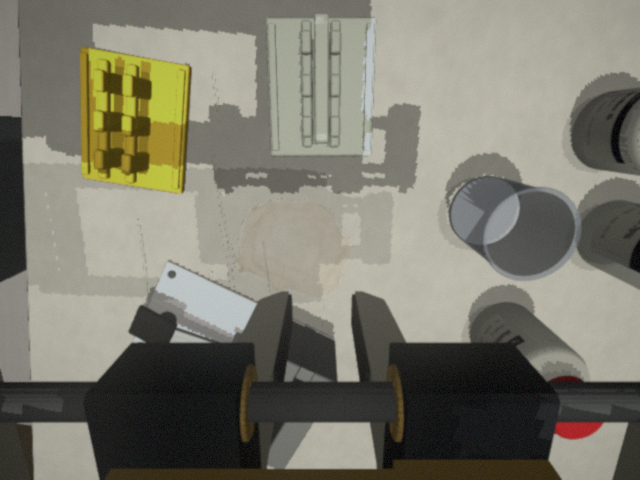

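View pics/t2.png

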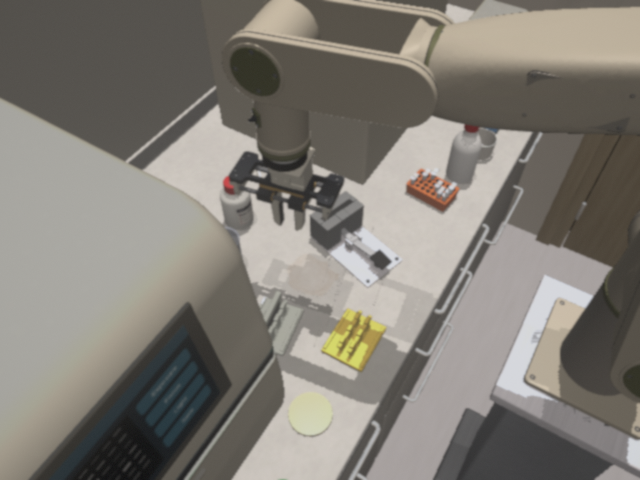

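View pics/t3.png

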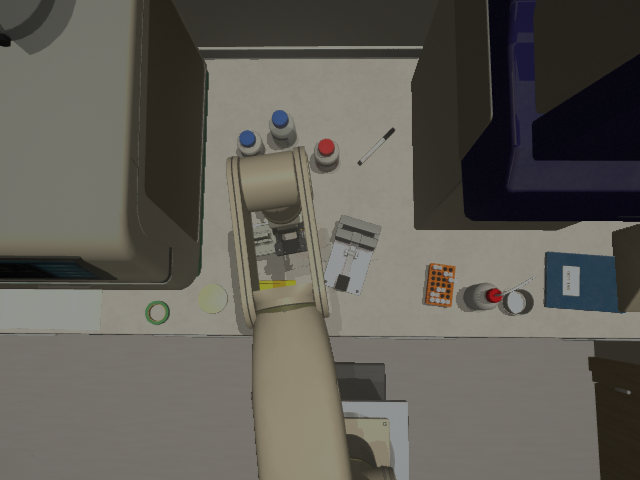

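Wrist view: the cassette stands upright at (321,80), midway between the fences (307 and 335), and the gripper is clear. In the top view the tube rack (440,285), dish (212,298) and beaker (514,302) are where they were. The beaker near (284,178) is hidden by the arm there but stands in the wrist view. Handing in.

```bash
python3 -m creep '[[[0,0,0],[0,0,0]],[[0,0,0],[0,0,0]],[[0,0,0],[0,0,0]]]'; python3 -c "
from plant import *
print(close_job())"
```

```text
t: 22.83
tool_pos: [0.6011, 0.1459, 0.3824]
orientation: [-1.998, -2.424, 0.0]
force: [-0.8, -0.2, 0.9]
opening: 0.028
the job is handed in; nothing more can be done
None
```

The cassette is standing upright in the slot of the white rack, released, and I handed the job in at about 23 s. No verdict is reported, so the result rests on my own checks below.

- **Press:** I felt the stop at TCP height 0.224 m and held the pad at 14–15 N for just over a second (highest reading about 15 N). The cassette rose by roughly 15 mm.
- **Move:** I gripped the raised edge at 25 N and lifted the cassette clear of the ejector. I then lowered it into the slot until the floor answered with about 6 N, and let go.
- **Last checks:** The last pictures show the cassette midway between the fences, with the gripper well clear. The tube rack, dish and beaker at the right stand where they were. The other beaker was hidden by the arm in the last top view, but the wrist view shows it standing.
- **Disagreements:** The cameras differed by 2–3 mm on the rack and cassette positions, so I corrected the fit by the wrist view during insertion. The floor came about 4 mm lower than my height estimate predicted. The tips also touched the block's top lightly (about 7 N) before the grasp, and I backed off.

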